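Shut down the sealing-wax warmer

ROBOT

A 7-joint arm with a two-finger parallel gripper is mounted at the origin on the work surface. World frame = base frame: x ahead of the robot, y to its left, z up, the work surface at z = 0. Lengths are in m, angles in rad, forces in N, time in s.
With the tool pointing down it reaches from about 0.425 to 0.875 m from the base axis. Payload 4.7 kg.
Tool frame: the origin (TCP) lies between the finger pads; the fingertips stand 11 mm ahead of it and the grasp point (between the pads) lies 8 mm behind it; z points along the fingers, y is the line along which they close (so a half turn about z gives the same grasp; the last joint's range is limited). The gripper opens to 87 mm and grips with 3 to 60 N. Pads are 19 mm wide; open, the fingers measure 117 mm over their backs; the gripper's body (75 mm by 190 mm) begins 51 mm behind the grasp point.
Start: joints at [1.229, 0.321, -0.07, 1.45, 0.023, 1.371, -0.057], TCP at [0.226, -0.609, 0.234] pointing down, gripper open.
Joint ranges: [-2.86, 2.86], [-0.3, 2.09], [-1.38, 1.24], [0.06, 2.45], [-1.56, 4.7], [0.09, 2.05], [-2.69, 2.69]. Speed limits (rad/s): [2.57, 2.57, 3.14, 3.14, 3.14, 3.14, 3.14].

INTERFACE

Orientations are given as a rotation vector (axis times angle).
In Python, from bench import ctrl gives the robot as it stands. The module is installed in compiled form; this text tells all that it offers.
- The arm moves only by the shell command python3 -m inch 'ROWS' [FORCE]. ROWS is JSON, a list of rows, each an object with "slide": the shift along the tool's x, y, z scaled (see below), a list of three; "angular": the turn, a rotation vector about the tool's x, y, z scaled (see below), a list of three; "claw": the opening, from -1 (shut) to 1 (fully open). In form: [{"slide": [tx, ty, tz], "angular": [rx, ry, rz], "claw": claw}, ...]. A call has 1 to 10 rows; each row is the pose to reach, as a shift and turn from the pose commanded when the call began, along the tool's axes at that moment; what a row does not reach only later rows make up. The controller multiplies each number of a shift by 0.25 m and each number of a turn by 30 degrees. A row lasts 1/10 s, in which the tool goes at most 50 mm and 8.59 degrees, less where a joint would pass 70% of its speed; a pose out of reach is approached as far as the arm can. A call with a number of a shift or a turn outside -1 to 1 is refused whole. A call with a gripper value outside its range is refused whole. The fingers move at their own pace and stop on an object; FORCE is the grip in N (left out, the last holds). Time passes only in rows, so rows that repeat a pose let the fingers close. It gives the time, the measured TCP pose, the force, the opening and the grip force at its end, in the units of the state.
- ctrl.get_state(): the state, without advancing time (a new reading comes with each control period).
- ctrl.get_image(name): name is "side" or "top"; returns a dict with "color" (420x560x3 uint8, red, green, blue), "depth" (420x560 float32, m along the optical axis (not along the pixel's ray), 0 where there is no reading), "camera_matrix" (3x3 intrinsics, pixels), "dist_coeffs" ([k1, k2, p1, p2, k3] as OpenCV has them; the pictures are not rectified), "extrinsics" (4x4, takes a point from camera to world coordinates). Camera axes: x right, y up, looking along -z (the intrinsics and any distortion apply to the point x, -y, -z); pixel columns grow to the right and rows downward; lengths in m; the calibration is good to about 2 mm. A picture is of the moment at which its call begins.
- ctrl.close_job(): hands the job in; it is judged then, once.
Trained networks look in the newest picture that a camera, given by its name, has taken for a name from the list of things; names that differ only in an ending like _2 or _b are one class to them, and where a whole thing is asked for, a point or a joint stands for the part that bears it (a point fixed in the world has none). Each returns a list of dicts, best first, with "confidence" (0 to 1); they miss things now and then, are a little off and sometimes report something else, mostly with a low value. They report only what shows in the picture. A call takes as long as a camera call. They do not tell look-alikes from the thing itself.
- ctrl.find_in(query, camera): "bbox" ([centre column, centre row, width, height] in pixels, round what is visible of it).
- ctrl.outline_of(query, camera): "mask" (420x560 bool, what is visible of it) and "bbox" ([centre column, centre row, width, height] in pixels, round what is visible of it).
The state is a dict: "time": time; "joint_positions": joint angles; "qd": joint speeds; "joint_torque": joint torques, N m; "position": TCP position; "tool_rot": TCP orientation; "ft_force": force on the tool from outside, world axes, zero at the start; "torque": the same for the moment, N m; "grip_width": opening from 0.0 (shut) to 1.0 (fully open); "grip_force": force on a finger pad.
Only numpy, scipy, OpenCV 4.12 (cv2) and the standard library are available. Lean on these libraries where they do the work, as an engineer would, in place of code of your own. Each camera call takes 0.05 s, during which the arm holds its last target. There are 200 camera calls.

TASK

Sealing is over at the postmark counter: turn the wax warmer's switch fully to off, then lift the lidded pot off its plate and set it down gently on the round cork rest beside, standing upright with its whole foot on the cork. Keep the pot level all the way, do not knock the lamp that hangs over it, and leave the stamps and other things on the table where they are.

Things in the scene. Friction and masses are not known exactly. Their poses are not given: they have to be found in the camera images.
- warmer: White sealing-wax warmer, fixed, 242 mm deep, 180 wide, 66 high, turned up to 0.2 rad. Origin: on the table under the centre of its round plate; x to its back, y to its left seen from the robot, z up. Housing from x -160 to +82 mm. Its front is a grey fascia sloping at 30 degrees (from x -160, z 20 up to x -80, z 66 mm), facing up and to the robot, the switch in its middle.
- plate (a point): Centre of the warmer's steel plate, at its top, 69 mm above the table; axes as the warmer's. A round raised rim (53 mm inner, 61 mm outer radius) stands 6 mm higher than the plate: the pot must be lifted over it.
- switch (a joint): Angle of the rotary switch: 0 = fully on (white pointer up the slope, at the green dot), 1.57 = fully off (pointer to the warmer's left, +y, at the red dot); stops at both. On to off: a quarter turn anticlockwise, seen looking at the fascia. A spring detent (up to 0.13 Nm) holds either end: past half way it pulls on to the stop by itself. It starts on.
- switch_grip (a point): On the switch's axis at the height to grip, 28 mm out from the fascia. Turns with the handle: z out of the fascia along the axis (30 degrees from vertical), x along the handle to its pointer end. The handle is a black bar 52 mm long (x), 14 thick (y), from 9 to 37 mm out from the fascia, on a black disc of 50 mm diameter.
- pot: Lidded steel pot, loose, about 0.45 kg (0.8 to 1.25 times), on the warmer's plate. Origin: centre of its underside; z up. 84 mm across (foot 80), lid rim 88 mm across at 82 to 86 mm, lid top at 96 mm. A fixed arched handle spans it along its own x, its 7 mm sides at x +-47 mm; small pouring lip at +x, 58 mm out. Its x is within 0.25 rad of the warmer's x.
- pot_grip (a point): Middle of the pot's handle: a straight level black bar along the pot's x, 70 mm long, 16 mm wide and 16 mm high, its middle 140 mm above the pot's underside and straight above its centre. Axes as the pot's. 36 mm free between bar and lid.
- rest: Round cork rest, fixed, 124 mm across, 12 mm high, on the table beside the warmer, to its left or its right (the ink tin lies on the other side). Origin: centre of its underside.
- lamp_tip (a point): Near end of the lamp's flat head (middle of the lower edge), 340 mm above the table. The head, 46 mm wide, 14 thick, runs back 205 mm from it along +x. It hangs about 10 mm nearer to the robot than the pot handle's middle and 130 mm above it, so the gripper cannot come straight down on the handle; leaned back 25 to 45 degrees towards the robot it can.
- lamp: White LED desk lamp, fixed: 120 mm round base behind the warmer, 16 mm upright post, flat level head reaching over the pot. Origin: on the table, straight below lamp_tip; the post stands 205 mm from it along +x, turned 0.05 to 0.5 rad from the warmer's x towards its left.
- red_stamp_a: loose red rubber stamp, 44 mm round foot, 56 mm tall; origin at the centre of its underside. A bystander.
- red_stamp_b: another red stamp like it; origin at the centre of its underside. A bystander.
- crystal_seal: loose clear-knobbed stamp, 36 mm foot, 60 mm tall; origin at the centre of its underside. A bystander.
- brass_seal: loose brass seal with a dark wooden grip, 30 mm foot, 66 mm tall; origin at the centre of its underside. A bystander.
- ink_tin: loose round black ink-pad tin, 96 mm across, 24 mm high (not a place for the pot); origin at the centre of its underside. A bystander.
- bead_jar: loose amber jar with a wooden cap, 54 mm across, 75 mm tall; origin at the centre of its underside. A bystander.
- ink_bottle: loose red refill bottle, 34 mm square, 52 mm tall; origin at the centre of its underside. A bystander.
Things that resemble listed ones, but are neither listed nor needed, are in the scene too. What is shaped like the pot but blue or yellow is not meant.

How it is judged:
On the way, in this order (a step that is already met when the one before it is completed fails the run):
1. the switch is turned fully to off (value of joint switch above 1.45 rad), for 0.2 s.
2. then the pot is lifted clear of the warmer's plate and rim (underside at least 10 mm above the plate) (value of joint switch above 1.45 rad and z of pot in the frame of warmer above 0.079 m), for 0.1 s.
At the end, for the whole second after the job is handed in: The switch is off (within 0.12 rad of its stop), and the pot stands at rest and upright (within 0.06 rad) on the cork rest with its whole foot on it (centres within 22 mm, underside at the cork's top within 3 mm) (value of joint switch above 1.45 rad and horizontal distance between pot and rest below 0.022 m and z of pot in the frame of rest between 0.009 and 0.015 m and angle between pot's own z axis and vertical below 0.06 rad and linear speed of pot below 0.02 m/s and angular speed of pot below 0.1 rad/s); the robot touches nothing.
It fails at once if the pot is tipped more than 0.35 rad (20 degrees) (angle between pot's own z axis and vertical above 0.35 rad).
It fails at once if the pot is let fall (over 0.25 m/s while the fingers do not hold it) (contact force between the fingers and pot below 0.1 N and linear speed of pot above 0.25 m/s).
It fails at once if the pot is banged down on the rest (over 80 N) (contact force between pot and rest above 80 N).
It fails at once if the lamp is knocked (over 5 N) (contact force between lamp and anything else above 5 N).
It fails at once if a stamp, seal, bottle, jar or the ink tin is moved more than 30 mm (distance of any of red_stamp_a, red_stamp_b, crystal_seal, brass_seal, ink_tin, bead_jar, ink_bottle from where it was at the start of the episode above 0.03 m).
It also fails if it takes over 72 s, if anything falls off the work surface, if the arm or the gripper's body presses on something with over 40 N, if the wrist force passes 120 N, or if a joint passes its speed limit or range.

## Working session

There is one attempt and no reset: what is moved stays moved. The work goes in short steps, Python scripts to look and compute and a shell command to move; the robot and the scene stay as the last step left them, time stands still between calls to the robot, and variables do not carry over. Pictures are saved under pics/ and viewed, at most 10 in all, crops included, and the job is handed in when it is done.

```bash
mkdir -p pics
cat > h.py <<'E'
import numpy as np, cv2, json
from scipy.spatial.transform import Rotation as R
from bench import ctrl
def cloud(im):
    K=np.array(im["camera_matrix"]);d=np.array(im["dist_coeffs"]);T=np.array(im["extrinsics"])
    D=im["depth"];h,w=D.shape
    v,u=np.mgrid[0:h,0:w]
    p=cv2.undistortPoints(np.stack([u,v],-1).reshape(-1,1,2).astype(np.float64),K,d).reshape(h,w,2)
    c=np.stack([p[...,0]*D,-p[...,1]*D,-D],-1)
    W=c@T[:3,:3].T+T[:3,3]; W[D==0]=np.nan
    return W
def proj(im,P):
    K=np.array(im["camera_matrix"]);d=np.array(im["dist_coeffs"]);T=np.linalg.inv(np.array(im["extrinsics"]))
    c=np.atleast_2d(P)@T[:3,:3].T+T[:3,3]; c=c*[1,-1,-1]
    return cv2.projectPoints(c,np.zeros(3),np.zeros(3),K,d)[0][:,0]
E
python3 - <<'E'
from h import *
s=ctrl.get_state();print({k:np.round(v,3).tolist() for k,v in s.items()})
for n in("side","top"):
    im=ctrl.get_image(n);np.save(f"{n}.npy",im,allow_pickle=True)
    cv2.imwrite(f"pics/{n}0.png",im["color"][...,::-1])
    T=np.array(im["extrinsics"]);print(n,np.round(T,3).tolist(),np.array(im["camera_matrix"]).tolist())
    for q in("warmer","switch","pot","pot_grip","rest","lamp","ink_tin"):
        try:print(n,q,[(np.round(r["bbox"]).tolist(),round(r["confidence"],2)) for r in ctrl.find_in(q,n)])
        except Exception as e:print(q,e)
E
```

```text
{'time': 0.0, 'joint_positions': [1.229, 0.322, -0.07, 1.452, 0.023, 1.371, -0.057], 'qd': [-0.001, -0.001, 0.002, -0.0, 0.001, -0.0, 0.0], 'joint_torque': [-0.0, -49.129, -0.404, -31.252, -0.064, 0.044, 0.0], 'position': [0.226, -0.609, 0.232], 'tool_rot': [-3.09, -0.556, 0.001], 'ft_force': [-0.388, -0.139, 0.263], 'torque': [0.017, 0.04, -0.043], 'grip_force': 0.0, 'grip_width': 0.999}
side [[-0.901, 0.223, -0.373, 0.159], [-0.435, -0.439, 0.787, 0.984], [0.012, 0.871, 0.492, 0.807], [0.0, 0.0, 0.0, 1.0]] [[538.8053589375667, 0.0, 272.66708241589333], [0.0, 538.8053589375667, 213.6180732076056], [0.0, 0.0, 1.0]]
side warmer [([263.0, 291.0, 126.0, 80.0], 0.84)]
side switch [([297.0, 288.0, 26.0, 23.0], 0.82), ([354.0, 228.0, 20.0, 30.0], 0.31)]
side pot [([200.0, 387.0, 21.0, 36.0], 0.7), ([381.0, 284.0, 42.0, 69.0], 0.69), ([248.0, 239.0, 43.0, 65.0], 0.68), ([217.0, 221.0, 32.0, 60.0], 0.63)]
side pot_grip [([217.0, 219.0, 30.0, 53.0], 0.79), ([247.0, 241.0, 44.0, 70.0], 0.76), ([383.0, 281.0, 44.0, 65.0], 0.69)]
side rest [([321.0, 262.0, 52.0, 30.0], 0.87)]
side lamp [([206.0,
[... 192 characters left out ...]
0.148, 0.989, 1.294], [0.0, 0.0, 0.0, 1.0]] [[458.812411747512, 0.0, 274.98563520368526], [0.0, 458.812411747512, 210.49829426360193], [0.0, 0.0, 1.0]]
top warmer []
top switch [([257.0, 244.0, 16.0, 20.0], 0.63), ([250.0, 132.0, 37.0, 100.0], 0.29), ([332.0, 187.0, 10.0, 13.0], 0.28)]
top pot [([310.0, 133.0, 34.0, 41.0], 0.95), ([291.0, 308.0, 32.0, 44.0], 0.8), ([260.0, 191.0, 33.0, 34.0], 0.7), ([259.0, 213.0, 72.0, 93.0], 0.41)]
top pot_grip [([312.0, 132.0, 30.0, 43.0], 0.98), ([259.0, 192.0, 33.0, 36.0], 0.87), ([288.0, 308.0, 33.0, 41.0], 0.67)]
top rest [([323.0, 241.0, 48.0, 46.0], 0.86)]
top lamp [([250.0, 133.0, 39.0, 98.0], 0.63)]
top ink_tin [([185.0, 229.0, 35.0, 37.0], 0.89)]
```

View pics/side0.png

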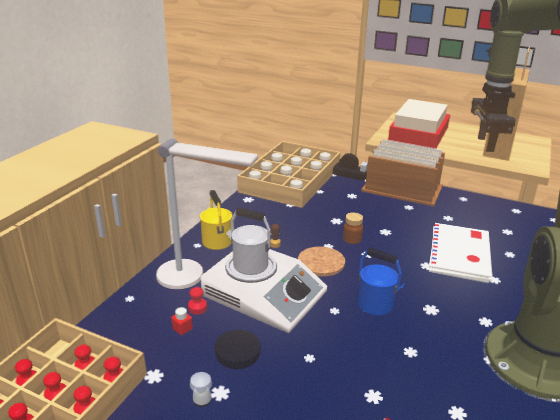

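View pics/top0.png

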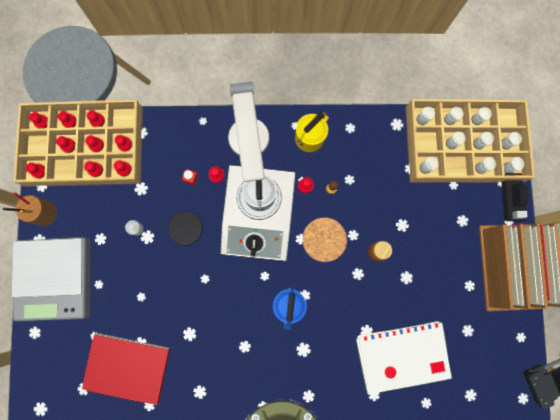

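Three pots: blue at side (378,285)/top (290,307), yellow at side (215,228)/top (312,132), and steel at side (250,250)/top (259,195). The steel one is meant: it stands on the warmer's plate under the lamp. The rest is on the right (top (324,240)), and the ink tin is on the left at (185,228). I'll measure and make a confirming crop.

Run:
```python
from h import *
from scipy.optimize import least_squares
C={n:np.load(f"{n}.npy",allow_pickle=True).item() for n in("side","top")}
W={n:cloud(C[n]) for n in C}
a=cv2.resize(C["side"]["color"][170:330,180:350],None,fx=3.2,fy=3.2,interpolation=cv2.INTER_CUBIC)
b=cv2.resize(C["top"]["color"][140:280,210:360],None,fx=3.2,fy=3.2,interpolation=cv2.INTER_CUBIC)[:512]
b=cv2.copyMakeBorder(b,0,a.shape[0]-b.shape[0],0,0,cv2.BORDER_CONSTANT)
p=np.hstack([a,b]);p=cv2.resize(p,None,fx=.77,fy=.77);cv2.imwrite("pics/crop.png",p[...,::-1]);print(p.shape)
for n in W:
    w=W[n];col=C[n]["color"].astype(int)
    print(n,"table z",np.nanmedian(w[...,2][(abs(w[...,2])<.02)]))
    # rest
    hsv=cv2.cvtColor(C[n]["color"],cv2.COLOR_RGB2HSV)
    m=max(ctrl.outline_of("rest",n),key=lambda r:r["confidence"])["mask"]
    q=w[m];q=q[~np.isnan(q[:,0])];z=np.median(q[:,2]);q=q[abs(q[:,2]-z)<.006]
    (c,r)=cv2.minEnclosingCircle(q[:,:2].astype(np.float32));print("rest",np.round(c,4),r,"z",z)
    # pot candidates
    for r in ctrl.outline_of("pot",n):
        q=w[r["mask"]];q=q[~np.isnan(q[:,0])];print("pot",np.round(r["bbox"]),round(r["confidence"],2),np.round(np.median(q,0),3),np.round(np.percentile(q[:,2],[2,50,98]),3), np.median(col[r["mask"]],0))
    # warmer
    reg=(abs(w[...,0]-.54)<.2)&(abs(w[...,1]-.07)<.2)
    t=reg&(w[...,2]>.058)&(w[...,2]<.072)&(col.min(-1)>150)
    q=w[t];print("top n",len(q),np.median(q,0),cv2.minAreaRect(q[:,:2].astype(np.float32)))
```

```text
(394, 788, 3)
side table z -0.0005635017668302877
rest [ 0.5442 -0.1265] 0.06443433463573456 z 0.01112059683679023
pot [215. 223.  34.  60.] 0.89 [ 0.828 -0.067  0.074] [-0.003  0.074  0.147] [184. 155.  57.]
pot [380. 283.  40.  65.] 0.75 [ 0.36  -0.001  0.083] [0.005 0.083 0.147] [ 51.  74. 146.]
pot [248. 238.  47.  68.] 0.7 [0.648 0.07  0.146] [0.048 0.146 0.216] [150. 146. 149.]
pot [319. 262.  48.  34.] 0.2 [ 0.537 -0.125  0.011] [0.002 0.011 0.015] [219. 163. 118.]
top n 2062 [0.61793891 0.09389397 0.06521279] ((0.6451541185379028, 0.05550732463598251), (0.1856081485748291, 0.18371957540512085), 83.54417419433594)
top table z 0.0013314782192703767
rest [ 0.5472 -0.1285] 0.06208028271794319 z 0.013040657949552448
pot [312. 133.  35.  44.] 0.94 [ 0.832 -0.092  0.091] [0.003 0.091 0.151] [228. 204.  10.]
pot [290. 309.  35.  44.] 0.8 [ 0.369 -0.022  0.093] [-0.     0.093  0.151] [ 47. 100. 201.]
pot [260. 190.  34.  34.] 0.78 [0.65  0.045 0.162] [0.074 0.162 0.221] [206. 210. 206.]
pot [380. 251.  26.  15.] 0.42 [ 0.508 -0.27   0.074] [0.016 0.074 0.081] [225.  192.5 122. ]
top n 2451 [0.62928863 0.04328744 0.06694432] ((0.6444364786148071, 0.10416406393051147), (0.29170742630958557, 0.19105243682861328), 88.92395782470703)
```

View pics/crop.png

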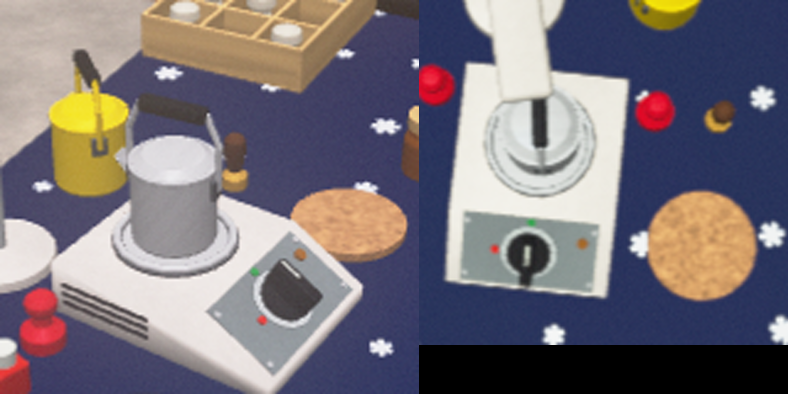

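The crop confirms it: the grey steel pot sits on the warmer's plate with its black bar under the lamp head. The switch points up the slope at the green dot, and the red dot is to its left. Now I'll fit the poses.

```bash
cat > fit.py <<'E'
from h import *
from scipy.optimize import least_squares
C={n:np.load(f"{n}.npy",allow_pickle=True).item() for n in("side","top")}
W={n:cloud(C[n]) for n in C}
def sdf(L):
    x,y,z=L.T; s,c=.5,np.cos(np.pi/6)
    d=np.stack([x-.082,-.16-x,y-.09,-.09-y,z-.066,-(x+.16)*s+(z-.02)*c],-1)
    return d.max(1)
def loc(P,x,y,a):
    R2=R.from_euler("z",a).as_matrix(); return (P-[x,y,0])@R2
res={}
for names in (("side",),("top",),("side","top")):
    P=np.vstack([W[n][~np.isnan(W[n][...,0])] for n in names]); v=[.647,.055,-.06]
    for it in range(6):
        L=loc(P,*v);k=(abs(sdf(L))<(.02 if it<2 else .008))&(L[:,2]>.012)&(np.hypot(L[:,0],L[:,1])>.066)&(np.hypot(L[:,0]+.12,L[:,1])>.03)
        v=least_squares(lambda q:sdf(loc(P[k],*q)),v,loss="soft_l1",f_scale=.002).x
    print("warmer",names,np.round(v,4),k.sum(),"rms",np.std(sdf(loc(P[k],*v))))
np.save("v.npy",v)
for n in W:
    w=W[n];col=C[n]["color"].astype(int);L=loc(w.reshape(-1,3),*v).reshape(w.shape)
    ok=~np.isnan(w[...,0]); rr=np.hypot(L[...,0],L[...,1])
    b=ok&(rr<.06)&(w[...,2]>.085)&(w[...,2]<.145); q=w[b]
    f=least_squares(lambda c:np.hypot(q[:,0]-c[0],q[:,1]-c[1])-.042,v[:2],loss="soft_l1",f_scale=.002).x
    print(n,"pot body",np.round(f,4),b.sum())
    l=ok&(rr<.055)&(w[...,2]>.150)&(w[...,2]<.168);q=w[l]
    print(n,"lid top", len(q),np.round(np.median(q,0),4),np.percentile(q[:,2],[10,90]))
    h=ok&(rr<.06)&(w[...,2]>.195)&(w[...,2]<.235)&(col.max(-1)<90);q=w[h]
    m=q.mean(0);u=np.linalg.svd(q[:,:2]-m[:2],full_matrices=False)[2][0];u*=np.sign(u[0]);t=(q-m)[:,:2]@u
    print(n,"bar",len(q),np.round(m,4),"mid",np.round(m[:2]+u*(t.max()+t.min())/2,4),"yaw",np.arctan2(u[1],u[0]),"len",np.ptp(t),np.percentile(q[:,2],[5,50,95]))
    h=ok&(w[...,2]>.31)&(w[...,0]<.9)&(w[...,0]>.5)&(abs(w[...,1]-.05)<.15);q=w[h]
    m=q.mean(0);u=np.linalg.svd(q[:,:2]-m[:2],full_matrices=False)[2][0];u*=np.sign(u[0]);t=(q-m)[:,:2]@u
    print(n,"lamp",len(q),"tip",np.round(m[:2]+u*np.percentile(t,.5),4),"yaw",np.arctan2(u[1],u[0]),np.percentile(q[:,2],[2,50,98]))
    s=L-[-.12,0,.043];out=-.5*s[...,0]+.866*s[...,2];up=.866*s[...,0]+.5*s[...,2]
    h=ok&(abs(up)<.04)&(abs(s[...,1])<.04)&(out>.02)&(out<.045)
    q=np.stack([up,s[...,1],out],-1)[h];m=q.mean(0);u=np.linalg.svd(q[:,:2]-m[:2],full_matrices=False)[2][0]
    print(n,"switch up/left/out",len(q),np.round(np.percentile(q,[2,50,98],axis=0),4).tolist(),u)
E
python3 fit.py
```

```text
warmer ('side',) [ 0.6563  0.0534 -0.1124] 4413 rms 0.0017053364397487827
warmer ('top',) [ 0.6558  0.0543 -0.1259] 3386 rms 0.0024118131348346145
warmer ('side', 'top') [ 0.6561  0.0534 -0.1138] 7792 rms 0.00208333454127786
side pot body [0.6595 0.0501] 784
side lid top 659 [0.654  0.0609 0.1596] [0.15364381 0.16363295]
side bar 218 [0.6567 0.0553 0.2116] mid [0.6582 0.0553] yaw 0.045327232314747515 len 0.06672961513138442 [0.20313577 0.21236795 0.21711507]
side lamp 1358 tip [0.6413 0.0661] yaw 0.13502469869031017 [0.32203443 0.35279699 0.36009203]
side switch up/left/out 202 [[-0.0248, -0.0063, 0.0207], [-0.0007, 0.005, 0.0331], [0.0245, 0.0094, 0.0388]] [-0.99995184 -0.00981377]
top pot body [0.6614 0.0505] 74
top lid top 640 [0.6547 0.0411 0.1607] [0.15507534 0.16517031]
top bar 100 [0.651  0.0483 0.2173] mid [0.6505 0.0483] yaw 0.03297711823848489 len 0.04690001172579989 [0.21332316 0.21748671 0.22087335]
top lamp 2108 tip [0.6452 0.0561] yaw 0.1201125935666409 [0.35022505 0.35504392 0.36228705]
top switch up/left/out 100 [[-0.021, -0.007, 0.0218], [0.0082, -0.001, 0.0358], [0.0291, 0.0065, 0.0401]] [-0.99927971 -0.03794823]
```

```bash
cat >> h.py <<'E'
WX,WY,WA=.656,.0535,-.115
Rw=R.from_euler("z",WA)
def wpt(l): return Rw.apply(l)+[WX,WY,0]
def tool(yaw,lean,turn=0):
    # x ahead, y right, z down leaned back; turn about tool z
    s,c=np.sin(lean),np.cos(lean)
    B=np.array([[c,0,s],[0,-1,0],[s,0,-c]])
    return R.from_euler("z",yaw)*R.from_matrix(B)*R.from_euler("z",turn)
def sw(out,turn=0): # tcp pose at switch, grasp point `out` from fascia
    return wpt([-.12-.5*(out-.008),0,.043+.866*(out-.008)]),tool(WA,np.pi/6,turn)
def potp(p,yaw,lean): # tcp pose so grasp point is at p
    Rt=tool(yaw,lean); return np.array(p)+Rt.apply([0,0,.008]),Rt
def rel(target,frm=None,say=""):
    if frm is None:
        s=ctrl.get_state();frm=(np.array(s["position"]),R.from_rotvec(s["tool_rot"]))
    d=frm[1].inv().apply(target[0]-frm[0])/.25; a=np.degrees((frm[1].inv()*target[1]).as_rotvec())/30
    print(say,"slide",np.round(d,3).tolist(),"angular",np.round(a,3).tolist())
E
python3 - <<'E'
from h import *
from scipy.optimize import least_squares
C={n:np.load(f"{n}.npy",allow_pickle=True).item() for n in("side","top")}
w=np.vstack([cloud(C[n]).reshape(-1,3) for n in C])
q=w[(np.hypot(w[:,0]-.365,w[:,1]+.015)<.065)&(w[:,2]>.02)&(w[:,2]<.075)]
f=least_squares(lambda c:np.hypot(q[:,0]-c[0],q[:,1]-c[1])-.042,[.365,-.015],loss="soft_l1",f_scale=.002).x;print("blue",f)
A=(np.array([.33,-.40,.36]),tool(WA,np.pi/6));B=sw(.15)
print(A[0],B[0],sw(.031)[0])
rel(A,say="A");rel(B,A,"B");rel(sw(.031),B,"C")
E
```

```text
blue [ 0.36575288 -0.02480182]
[ 0.33 -0.4   0.36] [0.4662616  0.07541662 0.165972  ] [0.52536859 0.06858919 0.062918  ]
A slide [0.68, -0.64, -0.506] angular [-0.235, 0.981, 0.879]
B slide [-0.108, -1.952, 0.834] angular [0.0, 0.0, 0.0]
C slide [0.0, -0.0, 0.476] angular [0.0, 0.0, 0.0]
```

```bash
python3 -m inch '[{"slide":[0,0,-0.2],"angular":[0,0.1,0.1],"claw":0.4},{"slide":[0.1,-0.1,-0.35],"angular":[0,0.3,0.3],"claw":0.4},{"slide":[0.3,-0.3,-0.5],"angular":[-0.1,0.5,0.5],"claw":0.4},{"slide":[0.5,-0.45,-0.5],"angular":[-0.2,0.75,0.7],"claw":0.4},{"slide":[0.68,-0.64,-0.5],"angular":[-0.235,0.98,0.88],"claw":0.4},{"slide":[0.68,-0.64,-0.5],"angular":[-0.235,0.98,0.88],"claw":0.4},{"slide":[0.68,-0.64,-0.5],"angular":[-0.235,0.98,0.88],"claw":0.4}]'
python3 - <<'E'
from h import *
rel(sw(.15));print(ctrl.get_state()["joint_positions"])
E
```

```text
time: 1.7
position: [0.3319, -0.3943, 0.3592]
tool_rot: [3.002, -0.166, 0.805]
ft_force: [0.9, -0.1, 0.8]
grip_width: 0.703
grip_force: 0.0
 slide [-0.103, -1.927, 0.833] angular [-0.004, -0.0, 0.008]
[ 1.27300064 -0.2283011  -0.13056229  1.86823838 -0.50043493  1.25016942
 -0.4391411 ]
```

```bash
python3 -m inch '[{"slide":[-0.02,-0.2,0],"angular":[0,0,0],"claw":0.4},{"slide":[-0.04,-0.4,0.05],"angular":[0,0,0],"claw":0.4},{"slide":[-0.05,-0.6,0.1],"angular":[0,0,0],"claw":0.4},{"slide":[-0.05,-0.8,0.2],"angular":[0,0,0],"claw":0.4},{"slide":[-0.05,-0.97,0.3],"angular":[0,0,0],"claw":0.4},{"slide":[-0.05,-0.97,0.3],"angular":[0,0,0],"claw":0.4},{"slide":[-0.05,-0.97,0.3],"angular":[0,0,0],"claw":0.4}]'
python3 - <<'E'
from h import *
rel(sw(.15));print(ctrl.get_state()["joint_positions"])
E
```

```text
time: 2.4
position: [0.4156, -0.1807, 0.1762]
tool_rot: [-2.87, 0.222, -0.718]
ft_force: [1.4, -0.1, 0.2]
grip_width: 0.701
grip_force: 0.0
 slide [-0.032, -1.01, 0.268] angular [-0.355, 0.086, -0.171]
[ 0.5463933  -0.29922249  0.10695168  2.28848539 -0.49367649  0.88459647
 -0.80618372]
```

Run:
```python
from h import *
rel((np.array([.52,-.15,.22]),tool(WA,np.pi/6)))
```

```text
slide [0.421, -0.198, 0.064] angular [-0.355, 0.086, -0.171]
```

```bash
python3 -m inch '[{"slide":[0.15,-0.05,0],"angular":[0,0,0],"claw":0.4},{"slide":[0.3,-0.12,0],"angular":[-0.1,0.05,-0.05],"claw":0.4},{"slide":[0.42,-0.2,0.05],"angular":[-0.3,0.08,-0.15],"claw":0.4},{"slide":[0.42,-0.2,0.05],"angular":[-0.35,0.08,-0.17],"claw":0.4},{"slide":[0.42,-0.2,0.05],"angular":[-0.35,0.08,-0.17],"claw":0.4}]'
python3 - <<'E'
from h import *
rel((np.array([.52,-.15,.22]),tool(WA,np.pi/6)));rel(sw(.1));print(ctrl.get_state()["joint_positions"])
E
```

```text
time: 2.9
position: [0.5205, -0.1518, 0.2278]
tool_rot: [2.998, -0.167, 0.808]
ft_force: [-0.8, -0.2, -0.4]
grip_width: 0.701
grip_force: 0.0
 slide [-0.018, -0.007, 0.026] angular [0.002, -0.006, 0.008]
 slide [-0.398, -0.88, 0.252] angular [0.002, -0.006, 0.008]
[ 0.52610564 -0.25705483 -0.19923998  2.15162552 -0.2275508   0.73547399
 -1.2325071 ]
```

Run:
```python
from h import *
g=sw(.031)
rel((g[0]+[0.005,0,.09],g[1]))
```

```text
slide [-0.2, -0.881, 0.227] angular [0.002, -0.006, 0.008]
```

```bash
python3 -m inch '[{"slide":[-0.02,-0.15,0],"angular":[0,0,0],"claw":0.4},{"slide":[-0.05,-0.35,0],"angular":[0,0,0],"claw":0.4},{"slide":[-0.08,-0.55,0.05],"angular":[0,0,0],"claw":0.4},{"slide":[-0.12,-0.75,0.1],"angular":[0,0,0],"claw":0.4},{"slide":[-0.16,-0.88,0.15],"angular":[0,0,0],"claw":0.4},{"slide":[-0.2,-0.88,0.22],"angular":[0,0,0],"claw":0.4},{"slide":[-0.2,-0.88,0.22],"angular":[0,0,0],"claw":0.4}]'
python3 - <<'E'
from h import *
rel(sw(.031));print(ctrl.get_state()["joint_positions"])
E
```

```text
time: 3.6
position: [0.5272, 0.0659, 0.1508]
tool_rot: [3.0, -0.174, 0.797]
ft_force: [-0.0, -0.4, -1.0]
grip_width: 0.7
grip_force: 0.0
 slide [-0.182, -0.011, 0.301] angular [0.005, 0.008, -0.0]
[ 0.32660495 -0.20059091 -0.581878    2.24659744  0.14881331  0.58487363
 -2.06398628]
```

```bash
python3 -m inch '[{"slide":[-0.05,-0.01,0.08],"angular":[0,0,0],"claw":0.4},{"slide":[-0.1,-0.01,0.16],"angular":[0,0,0],"claw":0.4},{"slide":[-0.15,-0.01,0.22],"angular":[0,0,0],"claw":0.4},{"slide":[-0.182,-0.011,0.26],"angular":[0,0,0],"claw":0.4},{"slide":[-0.182,-0.011,0.29],"angular":[0,0,0],"claw":0.4},{"slide":[-0.182,-0.011,0.3],"angular":[0,0,0],"claw":0.4},{"slide":[-0.182,-0.011,0.3],"angular":[0,0,0],"claw":0.4}]'
python3 - <<'E'
from h import *
rel(sw(.031));print(ctrl.get_state()["joint_positions"])
im=ctrl.get_image("side");cv2.imwrite("pics/s1.png",cv2.resize(im["color"][170:330,200:400],None,fx=3,fy=3)[...,::-1])
E
```

```text
time: 4.3
position: [0.5288, 0.0671, 0.067]
tool_rot: [2.997, -0.181, 0.807]
ft_force: [0.8, 0.4, -0.6]
grip_width: 0.7
grip_force: 0.0
 slide [-0.021, -0.004, 0.007] angular [0.008, -0.005, -0.008]
[ 0.40747322 -0.03398709 -0.71191149  2.32397375  0.50085679  0.40422606
 -2.42011629]
```

View pics/s1.png

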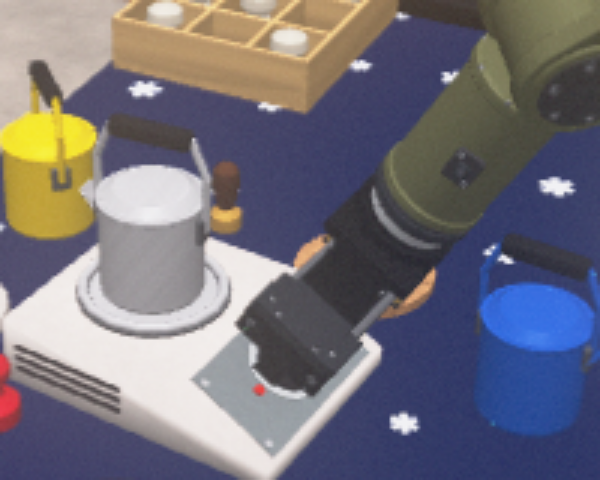

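The fingers straddle the switch handle (picture (300,350)), and the pots are clear. Closing.

```bash
python3 -m inch '[{"slide":[-0.02,-0.004,0.005],"angular":[0,0,0],"claw":0.4},{"slide":[-0.02,-0.004,0.005],"angular":[0,0,0],"claw":-1},{"slide":[-0.02,-0.004,0.005],"angular":[0,0,0],"claw":-1},{"slide":[-0.02,-0.004,0.005],"angular":[0,0,0],"claw":-1},{"slide":[-0.02,-0.004,0.005],"angular":[0,0,0],"claw":-1},{"slide":[-0.02,-0.004,0.005],"angular":[0,0,0],"claw":-1},{"slide":[-0.02,-0.004,0.005],"angular":[0,0,0],"claw":-1},{"slide":[-0.02,-0.004,0.005],"angular":[0,0,0],"claw":-1}]' 35
python3 - <<'E'
from h import *
rel(sw(.031))
E
```

```text
time: 5.15
position: [0.5245, 0.069, 0.0631]
tool_rot: [2.996, -0.177, 0.806]
ft_force: [-2.6, -1.0, 4.6]
grip_width: 0.155
grip_force: 35.0
 slide [0.003, 0.001, 0.002] angular [0.009, -0.004, -0.004]
```

Gripped: 0.155·87 = 13.5 mm, which matches the handle. Turning anticlockwise (−tool z).

```bash
python3 -m inch '[{"slide":[0,0,0],"angular":[0,0,-0.15],"claw":-1},{"slide":[0,0,0],"angular":[0,0,-0.3],"claw":-1},{"slide":[0,0,0],"angular":[0,0,-0.45],"claw":-1},{"slide":[0,0,0],"angular":[0,0,-0.6],"claw":-1},{"slide":[0,0,0],"angular":[0,0,-0.8],"claw":-1},{"slide":[0,0,0],"angular":[0,0,-1],"claw":-1},{"slide":[0,0,0],"angular":[0,0,-1],"claw":-1}]'
python3 - <<'E'
from h import *
rel(sw(.031,-np.radians(30)));print(ctrl.get_state()["torque"],ctrl.get_state()["joint_positions"])
E
```

```text
time: 5.85
position: [0.5246, 0.0682, 0.0632]
tool_rot: [2.822, 0.581, 0.734]
ft_force: [-1.8, -5.3, 3.9]
grip_width: 0.154
grip_force: 35.0
 slide [0.002, -0.001, 0.002] angular [0.012, 0.002, -0.002]
[-0.92672035  0.47533965 -0.64125603] [ 0.3834222  -0.03439196 -0.69656856  2.33438253  0.52178594  0.4007335
 -1.92168174]
```

```bash
python3 -m inch '[{"slide":[0,0,0],"angular":[0,0,-0.15],"claw":-1},{"slide":[0,0,0],"angular":[0,0,-0.3],"claw":-1},{"slide":[0,0,0],"angular":[0,0,-0.45],"claw":-1},{"slide":[0,0,0],"angular":[0,0,-0.6],"claw":-1},{"slide":[0,0,0],"angular":[0,0,-0.8],"claw":-1},{"slide":[0,0,0],"angular":[0,0,-1],"claw":-1},{"slide":[0,0,0],"angular":[0,0,-1],"claw":-1}]'
python3 - <<'E'
from h import *
rel(sw(.031,-np.radians(85)));print(ctrl.get_state()["torque"])
E
```

```text
time: 6.55
position: [0.5251, 0.0676, 0.0635]
tool_rot: [2.486, 1.246, 0.622]
ft_force: [1.8, -7.3, 4.3]
grip_width: 0.158
grip_force: 35.0
 slide [0.003, -0.003, 0.002] angular [0.009, 0.01, -0.835]
[-1.31186417  0.10315424 -0.67813473]
```

```bash
python3 -m inch '[{"slide":[0,0,0],"angular":[0,0,-0.15],"claw":-1},{"slide":[0,0,0],"angular":[0,0,-0.3],"claw":-1},{"slide":[0,0,0],"angular":[0,0,-0.45],"claw":-1},{"slide":[0,0,0],"angular":[0,0,-0.6],"claw":-1},{"slide":[0,0,0],"angular":[0,0,-0.75],"claw":-1},{"slide":[0,0,0],"angular":[0,0,-0.9],"claw":-1},{"slide":[0,0,0],"angular":[0,0,-0.9],"claw":-1},{"slide":[0,0,0],"angular":[0,0,-0.9],"claw":0},{"slide":[0,0,0],"angular":[0,0,-0.9],"claw":0},{"slide":[0,0,0],"angular":[0,0,-0.9],"claw":0}]'
python3 - <<'E'
from h import *
s=ctrl.get_state();print(s["joint_positions"],s["torque"])
t=R.from_rotvec(s["tool_rot"])
for d in (.04,.12):
  rel((np.array(s["position"])+R.from_rotvec(s["tool_rot"]).apply([0,0,-d]),tool(0.04,np.radians(30))))
E
```

```text
time: 7.55
position: [0.5245, 0.071, 0.0629]
tool_rot: [2.074, 1.75, 0.499]
ft_force: [-0.0, 0.4, -0.2]
grip_width: 0.349
grip_force: 0.0
[ 0.34042723 -0.03396603 -0.65879125  2.33566449  0.52334943  0.3989963
 -0.93238324] [ 0.05563126  0.53567308 -0.03105682]
 slide [-0.0, -0.0, -0.16] angular [0.123, 0.109, 2.64]
 slide [-0.0, -0.0, -0.48] angular [0.123, 0.109, 2.64]
```

```bash
python3 -m inch '[{"slide":[0,0,0],"angular":[0,0,0],"claw":0.2},{"slide":[0,0,0],"angular":[0,0,0],"claw":0.2},{"slide":[0,0,-0.06],"angular":[0,0,0],"claw":0.2},{"slide":[0,0,-0.14],"angular":[0,0,0],"claw":0.2},{"slide":[0,0,-0.2],"angular":[0,0,0],"claw":0.2},{"slide":[0,0,-0.2],"angular":[0,0,0],"claw":0.2}]'
python3 - <<'E'
from h import *
s=ctrl.get_state();print(s["joint_positions"])
# up vertical, turn back
for t in (-60,-30,0):
  rel((np.array([.54,.06,.20]),tool(WA,np.radians(30),np.radians(t))))
im=ctrl.get_image("top");cv2.imwrite("pics/t1.png",cv2.resize(im["color"][160:290,200:340],None,fx=4,fy=4)[...,::-1])
E
```

```text
time: 8.15
position: [0.5005, 0.0742, 0.1083]
tool_rot: [2.071, 1.748, 0.503]
ft_force: [-0.2, 0.1, 0.0]
grip_width: 0.599
grip_force: 0.0
[ 0.29039572 -0.19968119 -0.60384708  2.34686699  0.23379307  0.48842776
 -0.68106018]
 slide [-0.021, 0.328, -0.234] angular [0.013, -0.001, 0.898]
 slide [-0.021, 0.328, -0.234] angular [0.013, -0.004, 1.898]
 slide [-0.021, 0.328, -0.234] angular [0.012, -0.008, 2.898]
```

View pics/t1.png

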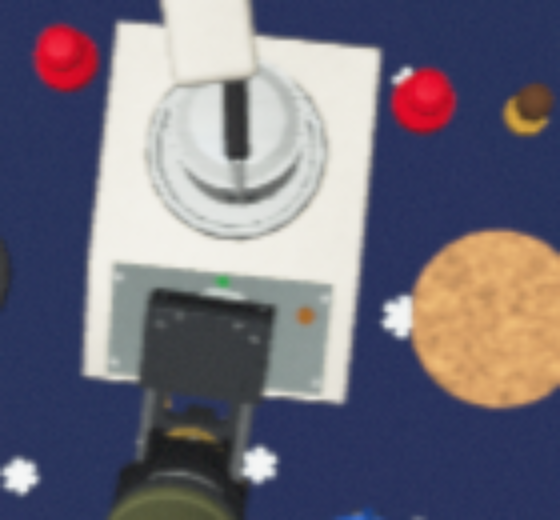

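The picture shows the gripper backed off over the fascia, with the handle still hidden under it. The pot is undisturbed. I'll move up and turn back.

```bash
python3 -m inch '[{"slide":[0,0.05,-0.08],"angular":[0,0,0],"claw":0.2},{"slide":[0,0.12,-0.14],"angular":[0,0,0.1],"claw":0.2},{"slide":[0,0.2,-0.2],"angular":[0,0,0.3],"claw":0.2},{"slide":[0,0.27,-0.26],"angular":[0,0,0.5],"claw":0.2},{"slide":[-0.02,0.32,-0.3],"angular":[0,0,0.75],"claw":0.2},{"slide":[-0.02,0.32,-0.3],"angular":[0,0,1],"claw":0.2},{"slide":[-0.02,0.32,-0.3],"angular":[0,0,1],"claw":0.2}]'
python3 - <<'E'
from h import *
import os
s=ctrl.get_state();print(s["joint_positions"])
T=(np.array([.53,.05,.22]),tool(.04,np.radians(35)));rel(T)
E
```

```text
time: 8.9
position: [0.5299, 0.0605, 0.2105]
tool_rot: [2.529, 1.186, 0.637]
ft_force: [0.8, 0.1, 0.1]
grip_width: 0.601
grip_force: 0.0
[ 0.32677321 -0.2759814  -0.53570583  2.17438426  0.04993281  0.70863428
 -0.95151268]
 slide [-0.022, 0.043, -0.03] angular [0.069, 0.228, 1.644]
```

Run:
```python
from h import *
rel(potp([.546,-.1275,.235],-.1,np.radians(34)),say="rest hi")
im=ctrl.get_image("side");cv2.imwrite("pics/s2.png",cv2.resize(im["color"][170:330,180:400],None,fx=3,fy=3)[...,::-1])
```

```text
rest hi slide [-0.52, 0.556, 0.025] angular [-0.045, 0.129, 1.87]
```

View pics/s2.png

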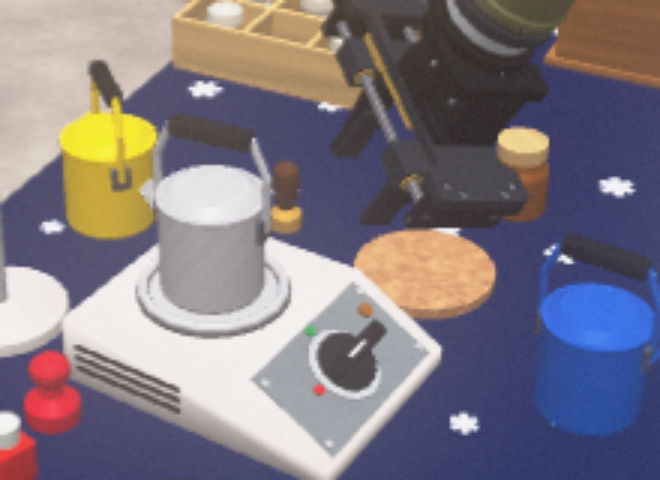

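The switch handle at (362,340) has turned; I'll measure its angle from the depth.

Run:
```python
from h import *
for n in("side","top"):
    im=ctrl.get_image(n);w=cloud(im);col=im["color"].astype(int)
    L=Rw.inv().apply((w-[WX,WY,0]).reshape(-1,3)).reshape(w.shape)
    s=L-[-.12,0,.043];out=-.5*s[...,0]+.866*s[...,2];up=.866*s[...,0]+.5*s[...,2];le=s[...,1]
    h=(np.hypot(up,le)<.032)&(out>.03)&(out<.045)
    q=np.stack([up,le,out],-1)[h]
    if len(q)<10: print(n,len(q));continue
    u=np.linalg.svd(q[:,:2]-q[:,:2].mean(0),full_matrices=False)[2][0]
    print(n,len(q),np.round(np.percentile(q,[2,50,98],axis=0),4).tolist(),"axis up,left",u)
    wh=h&(col.min(-1)>120);print("white pointer",wh.sum(),np.stack([up,le],-1)[wh].mean(0) if wh.any() else "")
```

```text
side 111 [[-0.0059, -0.0246, 0.031], [0.0005, 0.0033, 0.0354], [0.007, 0.0265, 0.0388]] axis up,left [-0.00588453  0.99998269]
white pointer 16 [0.00203679 0.00505787]
top 44 [[-0.003, -0.0252, 0.0318], [0.0059, -0.0124, 0.0359], [0.0112, 0.0017, 0.041]] axis up,left [-0.2889772  -0.95733598]
white pointer 0
```

The handle now lies along the warmer's left, within 0.01 rad of the stop, so the switch is off. Next, an empty reach check over the rest before I load the arm.

```bash
python3 -m inch '[{"slide":[-0.1,0.1,0],"angular":[0,0,0.15],"claw":0.2},{"slide":[-0.2,0.2,0],"angular":[0,0,0.35],"claw":0.2},{"slide":[-0.3,0.3,0],"angular":[0,0,0.55],"claw":0.2},{"slide":[-0.4,0.4,0],"angular":[0,0.05,0.75],"claw":0.2},{"slide":[-0.52,0.55,0.02],"angular":[0,0.1,1],"claw":0.2},{"slide":[-0.52,0.55,0.02],"angular":[0,0.1,1],"claw":0.2},{"slide":[-0.52,0.55,0.02],"angular":[0,0.1,1],"claw":0.2}]'
python3 - <<'E'
from h import *
print(ctrl.get_state()["joint_positions"]);rel(potp([.546,-.1275,.235],-.1,np.radians(34)))
E
```

```text
time: 9.75
position: [0.5483, -0.1275, 0.2282]
tool_rot: [2.851, 0.523, 0.816]
ft_force: [0.1, 0.9, 0.1]
grip_width: 0.598
grip_force: 0.0
[ 0.41137319 -0.22731564 -0.14480235  2.14405683 -0.22703207  0.67973768
 -0.80961666]
 slide [0.006, 0.004, 0.004] angular [-0.058, 0.046, 0.87]
```

```bash
python3 -m inch '[{"slide":[0,0,0],"angular":[0,0,0.2],"claw":0.2},{"slide":[0,0,0],"angular":[-0.03,0.02,0.4],"claw":0.2},{"slide":[0,0,0],"angular":[-0.05,0.04,0.65],"claw":0.2},{"slide":[0.006,0.004,0.004],"angular":[-0.058,0.046,0.87],"claw":0.2},{"slide":[0.006,0.004,0.004],"angular":[-0.058,0.046,0.87],"claw":0.2}]'
python3 - <<'E'
from h import *
s=ctrl.get_state();print(s["joint_positions"]);rel(potp([.546,-.1275,.235],-.1,np.radians(34)))
H=potp([.546,-.1275,.235],-.1,np.radians(34));bar=[.6585,.050,.209]
G=potp(bar,.04,np.radians(34));d=G[1].apply([0,0,-1])
P=(G[0]+.09*d,G[1])
rel(P,say="pre");rel(G,P,"grip"); print(P[0],G[0])
im=ctrl.get_image("top");w=cloud(im);col=im["color"].astype(int)
np.save("top2.npy",im,allow_pickle=True);im=ctrl.get_image("side");np.save("side2.npy",im,allow_pickle=True)
for n in("side2","top2"):
    im=np.load(n+".npy",allow_pickle=True).item();w=cloud(im);col=im["color"].astype(int)
    h=(np.hypot(w[...,0]-.659,w[...,1]-.05)<.055)&(w[...,2]>.195)&(w[...,2]<.235)&(col.max(-1)<90);q=w[h]
    print(n,len(q),np.round(np.percentile(q,[2,50,98],axis=0),4).tolist(), np.polyfit(q[:,0],q[:,1],1))
E
```

```text
time: 10.25
position: [0.5508, -0.1247, 0.2288]
tool_rot: [2.973, -0.141, 0.91]
ft_force: [-0.6, 0.0, -0.0]
grip_width: 0.6
grip_force: 0.0
[ 0.49302797 -0.24504252 -0.23688263  2.16558591 -0.23730149  0.63652849
 -1.27042587]
 slide [-0.001, 0.013, 0.001] angular [-0.004, -0.001, 0.009]
pre slide [0.258, -0.712, -0.059] angular [0.146, -0.001, -0.213]
grip slide [0.0, 0.0, 0.36] angular [0.0, 0.0, 0.0]
[0.61268286 0.04816634 0.27698108] [0.66296996 0.05017889 0.2023677 ]
side2 217 [[0.6252, 0.0449, 0.2022], [0.6554, 0.0561, 0.2129], [0.6885, 0.0616, 0.2181]] [0.03676711 0.03131303]
top2 97 [[0.6293, 0.0429, 0.2125], [0.6511, 0.0478, 0.2172], [0.6716, 0.0547, 0.2221]] [0.03577977 0.02510136]
```

```bash
python3 -m inch '[{"slide":[0,-0.1,-0.1],"angular":[0,0,0],"claw":0.2},{"slide":[0.03,-0.25,-0.15],"angular":[0.04,0,-0.06],"claw":0.2},{"slide":[0.1,-0.4,-0.15],"angular":[0.08,0,-0.12],"claw":0.2},{"slide":[0.18,-0.56,-0.1],"angular":[0.12,0,-0.18],"claw":0.2},{"slide":[0.258,-0.71,-0.06],"angular":[0.146,0,-0.213],"claw":0.2},{"slide":[0.258,-0.71,-0.06],"angular":[0.146,0,-0.213],"claw":0.2},{"slide":[0.258,-0.71,-0.06],"angular":[0.146,0,-0.213],"claw":0.2}]'
python3 - <<'E'
from h import *
s=ctrl.get_state();print(s["joint_positions"])
rel(potp([.658,.0495,.209],.038,np.radians(34)))
E
```

```text
time: 11.05
position: [0.6131, 0.0467, 0.2775]
tool_rot: [-2.993, -0.06, -0.916]
ft_force: [0.2, 0.0, 0.3]
grip_width: 0.597
grip_force: 0.0
[ 0.2169854  -0.16915647 -0.3336683   2.00211515 -0.008003    0.70717114
 -1.6550195 ]
 slide [-0.004, -0.004, 0.36] angular [-0.002, -0.001, 0.004]
```

```bash
python3 -m inch '[{"slide":[-0.002,-0.004,0.06],"angular":[0,0,0],"claw":0.2},{"slide":[-0.004,-0.004,0.12],"angular":[0,0,0],"claw":0.2},{"slide":[-0.004,-0.004,0.18],"angular":[0,0,0],"claw":0.2},{"slide":[-0.004,-0.004,0.24],"angular":[0,0,0],"claw":0.2},{"slide":[-0.004,-0.004,0.29],"angular":[0,0,0],"claw":0.2},{"slide":[-0.004,-0.004,0.33],"angular":[0,0,0],"claw":0.2},{"slide":[-0.004,-0.004,0.36],"angular":[0,0,0],"claw":0.2},{"slide":[-0.004,-0.004,0.36],"angular":[0,0,0],"claw":0.2}]'
python3 - <<'E'
from h import *
rel(potp([.658,.0495,.209],.038,np.radians(34)))
im=ctrl.get_image("side");a=cv2.resize(im["color"][140:290,170:330],None,fx=2.5,fy=2.5)
im=ctrl.get_image("top");b=cv2.resize(im["color"][140:290,190:350],None,fx=2.5,fy=2.5)
cv2.imwrite("pics/g.png",np.hstack([a,b])[...,::-1])
E
```

```text
time: 11.85
position: [0.6626, 0.0479, 0.2016]
tool_rot: [-2.993, -0.053, -0.915]
ft_force: [-0.1, -0.5, 0.6]
grip_width: 0.598
grip_force: 0.0
 slide [0.002, -0.007, -0.003] angular [0.0, -0.0, -0.005]
```

View pics/g.png

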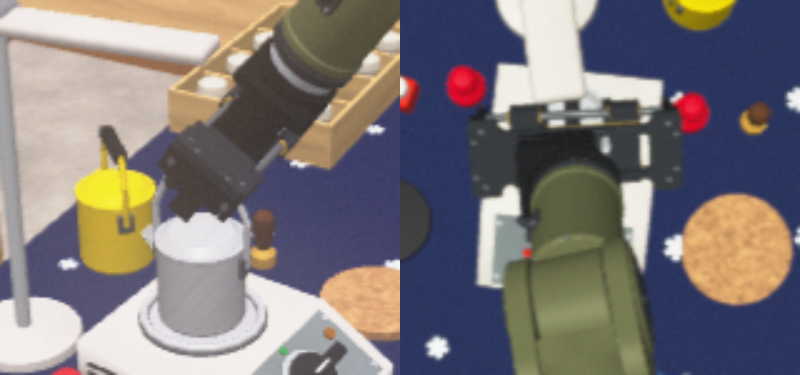

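The fingers straddle the bar (side half, (200,190)), and the lamp tip at (212,50) is clear of the wrist. Closing.

```bash
python3 -m inch '[{"slide":[0,-0.007,0],"angular":[0,0,0],"claw":0.2},{"slide":[0,-0.007,0],"angular":[0,0,0],"claw":-1},{"slide":[0,-0.007,0],"angular":[0,0,0],"claw":-1},{"slide":[0,-0.007,0],"angular":[0,0,0],"claw":-1},{"slide":[0,-0.007,0],"angular":[0,0,0],"claw":-1},{"slide":[0,-0.007,0],"angular":[0,0,0],"claw":-1},{"slide":[0,-0.007,0],"angular":[0,0,0],"claw":-1},{"slide":[0,-0.007,0],"angular":[0,0,0],"claw":-1}]' 50
python3 - <<'E'
from h import *
s=ctrl.get_state();c=(np.array(s["position"]),R.from_rotvec(s["tool_rot"]))
for d in ([0,0,.012],[-.02,0,.024],[-.035,-.0,.026]): rel((c[0]+d,c[1]),say=d)
E
```

```text
time: 12.75
position: [0.6627, 0.0505, 0.2031]
tool_rot: [-2.991, -0.054, -0.918]
ft_force: [-1.1, 1.3, 0.3]
grip_width: 0.18
grip_force: 50.0
[0, 0, 0.012] slide [0.027, -0.0, -0.04] angular [0.0, 0.0, 0.0]
[-0.02, 0, 0.024] slide [-0.012, -0.003, -0.124] angular [0.0, 0.0, 0.0]
[-0.035, -0.0, 0.026] slide [-0.057, -0.005, -0.165] angular [0.0, 0.0, 0.0]
```

```bash
python3 -m inch '[{"slide":[0.007,0,-0.01],"angular":[0,0,0],"claw":-1},{"slide":[0.014,0,-0.02],"angular":[0,0,0],"claw":-1},{"slide":[0.021,0,-0.03],"angular":[0,0,0],"claw":-1},{"slide":[0.027,0,-0.04],"angular":[0,0,0],"claw":-1},{"slide":[0.015,0,-0.068],"angular":[0,0,0],"claw":-1},{"slide":[0.002,-0.002,-0.096],"angular":[0,0,0],"claw":-1},{"slide":[-0.012,-0.003,-0.124],"angular":[0,0,0],"claw":-1},{"slide":[-0.035,-0.004,-0.145],"angular":[0,0,0],"claw":-1},{"slide":[-0.057,-0.005,-0.165],"angular":[0,0,0],"claw":-1},{"slide":[-0.057,-0.005,-0.165],"angular":[0,0,0],"claw":-1}]'
python3 - <<'E'
from h import *
s=ctrl.get_state();print(s["joint_positions"],s["torque"])
for n in("side","top"):
    im=ctrl.get_image(n);w=cloud(im)
    q=w[(np.hypot(w[...,0]-.625,w[...,1]-.05)<.06)&(w[...,2]>.105)&(w[...,2]<.17)]
    from scipy.optimize import least_squares
    f=least_squares(lambda c:np.hypot(q[:,0]-c[0],q[:,1]-c[1])-.042,[.625,.05],loss="soft_l1",f_scale=.002).x;print(n,len(q),f,np.median(q,0))
    if n=="side":cv2.imwrite("pics/l.png",cv2.resize(im["color"][140:300,170:370],None,fx=3,fy=3)[...,::-1])
E
```

```text
time: 13.75
position: [0.6266, 0.0499, 0.2292]
tool_rot: [-2.993, -0.054, -0.918]
ft_force: [0.6, -0.0, -5.1]
grip_width: 0.178
grip_force: 50.0
[ 0.22273801 -0.09845939 -0.36106587  2.04257302  0.04816386  0.59965692
 -1.71367778] [-0.07698572  1.26312617 -0.01876986]
side 903 [0.62354027 0.04908536] [0.60600791 0.0836062  0.13937155]
top 7 [0.63599031 0.05403074] [0.67706694 0.04604634 0.16558096]
```

View pics/l.png

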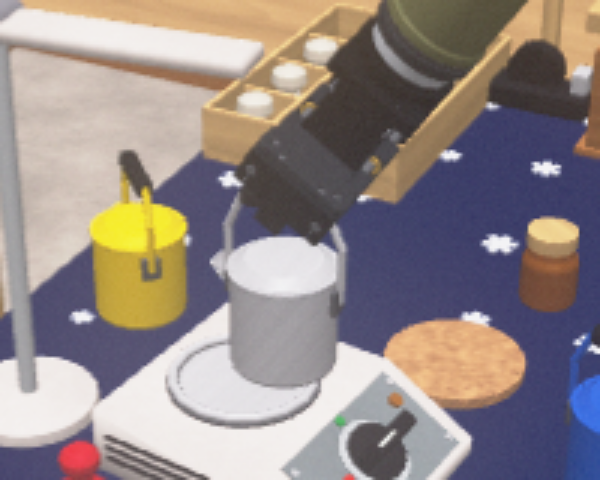

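The pot hangs level, clear of the rim (side (285,310)), and the lamp at (260,60) is clear. Next, carry it over the rest.

Run:
```python
from h import *
rel(potp([.5445,-.1265,.235],-.1,np.radians(34)))
```

```text
slide [-0.284, 0.695, -0.188] angular [-0.147, -0.005, 0.214]
```

```bash
python3 -m inch '[{"slide":[-0.01,0.03,-0.008],"angular":[0,0,0],"claw":-1},{"slide":[-0.035,0.09,-0.024],"angular":[-0.01,0,0.015],"claw":-1},{"slide":[-0.074,0.18,-0.049],"angular":[-0.03,0,0.045],"claw":-1},{"slide":[-0.118,0.29,-0.078],"angular":[-0.055,0,0.08],"claw":-1},{"slide":[-0.163,0.4,-0.108],"angular":[-0.08,0,0.118],"claw":-1},{"slide":[-0.208,0.51,-0.138],"angular":[-0.105,0,0.155],"claw":-1},{"slide":[-0.249,0.61,-0.165],"angular":[-0.13,0,0.188],"claw":-1},{"slide":[-0.272,0.666,-0.18],"angular":[-0.142,-0.003,0.206],"claw":-1},{"slide":[-0.284,0.695,-0.188],"angular":[-0.147,-0.005,0.214],"claw":-1},{"slide":[-0.284,0.695,-0.188],"angular":[-0.147,-0.005,0.214],"claw":-1}]'
python3 - <<'E'
from h import *
from scipy.optimize import least_squares
s=ctrl.get_state();print(s["joint_positions"],"grasp",np.array(s["position"])-R.from_rotvec(s["tool_rot"]).apply([0,0,.008]))
for n in("side","top"):
    im=ctrl.get_image(n);w=cloud(im)
    q=w[(np.hypot(w[...,0]-.545,w[...,1]+.1275)<.055)&(w[...,2]>.11)&(w[...,2]<.17)]
    if len(q)>20:
        f=least_squares(lambda c:np.hypot(q[:,0]-c[0],q[:,1]-c[1])-.042,[.545,-.1275],loss="soft_l1",f_scale=.002).x;print(n,len(q),f)
rel(potp([.5445,-.1265,.157],-.1,np.radians(34)),say="low");rel(potp([.5445,-.1265,.1527],-.1,np.radians(34)),say="touch")
E
```

```text
time: 14.85
position: [0.5491, -0.1273, 0.2282]
tool_rot: [2.973, -0.15, 0.908]
ft_force: [0.8, 1.2, -5.0]
grip_width: 0.18
grip_force: 50.0
[ 0.31612154 -0.24753277 -0.07930072  2.17264107 -0.15862453  0.63220705
 -1.33826135] grasp [ 0.54462151 -0.12680257  0.23488342]
side 732 [ 0.5456186  -0.12751573]
low slide [-0.176, 0.006, 0.257] angular [-0.002, 0.001, 0.003]
touch slide [-0.185, 0.006, 0.272] angular [-0.002, 0.001, 0.003]
```

```bash
python3 -m inch '[{"slide":[-0.012,0,0.018],"angular":[0,0,0],"claw":-1},{"slide":[-0.034,0.002,0.05],"angular":[0,0,0],"claw":-1},{"slide":[-0.06,0.003,0.088],"angular":[0,0,0],"claw":-1},{"slide":[-0.087,0.004,0.127],"angular":[0,0,0],"claw":-1},{"slide":[-0.113,0.005,0.165],"angular":[0,0,0],"claw":-1},{"slide":[-0.137,0.005,0.2],"angular":[0,0,0],"claw":-1},{"slide":[-0.155,0.006,0.226],"angular":[0,0,0],"claw":-1},{"slide":[-0.167,0.006,0.244],"angular":[0,0,0],"claw":-1},{"slide":[-0.174,0.006,0.254],"angular":[0,0,0],"claw":-1},{"slide":[-0.176,0.006,0.257],"angular":[0,0,0],"claw":-1}]'
python3 - <<'E'
from h import *
s=ctrl.get_state();print("grasp",np.array(s["position"])-R.from_rotvec(s["tool_rot"]).apply([0,0,.008]),s["ft_force"])
rel(potp([.5445,-.1265,.1515],-.1,np.radians(34)),say="touch")
E
```

```text
time: 15.95
position: [0.5483, -0.1282, 0.1501]
tool_rot: [2.973, -0.149, 0.908]
ft_force: [-0.0, 0.3, -5.7]
grip_width: 0.177
grip_force: 50.0
grasp [ 0.54384014 -0.12776889  0.1567838 ] [-0.04561777  0.26777189 -5.72904606]
touch slide [-0.01, -0.005, 0.019] angular [-0.0, 0.001, 0.0]
```

```bash
python3 -m inch '[{"slide":[-0.001,0,0.002],"angular":[0,0,0],"claw":-1},{"slide":[-0.003,0,0.004],"angular":[0,0,0],"claw":-1},{"slide":[-0.004,0,0.006],"angular":[0,0,0],"claw":-1},{"slide":[-0.006,0,0.009],"angular":[0,0,0],"claw":-1},{"slide":[-0.007,0,0.011],"angular":[0,0,0],"claw":-1},{"slide":[-0.008,0,0.0125],"angular":[0,0,0],"claw":-1},{"slide":[-0.009,0,0.0135],"angular":[0,0,0],"claw":-1},{"slide":[-0.009,0,0.0135],"angular":[0,0,0],"claw":-1}]'
python3 - <<'E'
from h import *
s=ctrl.get_state();print("grasp",np.array(s["position"])-R.from_rotvec(s["tool_rot"]).apply([0,0,.008]),s["ft_force"],s["torque"])
E
```

```text
time: 16.75
position: [0.5482, -0.1282, 0.1462]
tool_rot: [2.973, -0.149, 0.908]
ft_force: [0.3, 0.5, -5.4]
grip_width: 0.176
grip_force: 50.0
grasp [ 0.5437702  -0.12776618  0.15282273] [ 0.26970528  0.48565766 -5.40564089] [0.15941246 1.3092033  0.04026232]
```

Not touching yet; I'll go down in 0.5 mm steps.

```bash
python3 -m inch '[{"slide":[-0.001,0,0.0017],"angular":[0,0,0],"claw":-1},{"slide":[-0.0022,0,0.0033],"angular":[0,0,0],"claw":-1},{"slide":[-0.0033,0,0.005],"angular":[0,0,0],"claw":-1},{"slide":[-0.0033,0,0.005],"angular":[0,0,0],"claw":-1}]'
```

```text
time: 17.15
position: [0.5493, -0.1284, 0.1463]
tool_rot: [2.972, -0.148, 0.912]
ft_force: [-4.1, 0.4, 4.1]
grip_width: 0.178
grip_force: 50.0
```

Run:
```python
from h import *
from scipy.optimize import least_squares
s=ctrl.get_state();print("grasp",np.array(s["position"])-R.from_rotvec(s["tool_rot"]).apply([0,0,.008]),s["ft_force"],s["torque"])
```

```text
grasp [ 0.54480791 -0.12795294  0.1528889 ] [-4.13176855  0.43836438  4.12330557] [0.26097386 1.06150751 0.07720951]
```

Contact: the cork now carries the weight. Release, then back out along the tool axis.

```bash
python3 -m inch '[{"slide":[0,0,0],"angular":[0,0,0],"claw":-0.5},{"slide":[0,0,0],"angular":[0,0,0],"claw":-0.3},{"slide":[0,0,0],"angular":[0,0,0],"claw":0},{"slide":[0,0,0],"angular":[0,0,0],"claw":0.2},{"slide":[0,0,0],"angular":[0,0,0],"claw":0.2},{"slide":[0,0,0],"angular":[0,0,0],"claw":0.2}]' 10
python3 - <<'E'
from h import *
from scipy.optimize import least_squares
s=ctrl.get_state();print(s["ft_force"],s["joint_positions"])
for n in("side",):
    im=ctrl.get_image(n);w=cloud(im)
    q=w[(np.hypot(w[...,0]-.545,w[...,1]+.1275)<.055)&(w[...,2]>.03)&(w[...,2]<.09)]
    f=least_squares(lambda c:np.hypot(q[:,0]-c[0],q[:,1]-c[1])-.042,[.545,-.1275],loss="soft_l1",f_scale=.002).x;print(n,len(q),f)
E
```

```text
time: 17.75
position: [0.5483, -0.1283, 0.1447]
tool_rot: [2.973, -0.149, 0.908]
ft_force: [-0.5, 0.4, 1.6]
grip_width: 0.568
grip_force: 0.0
[-0.47972882  0.39072109  1.59039   ] [ 0.29797901 -0.15013742 -0.06550337  2.27643035 -0.19747199  0.4331136
 -1.28593373]
side 676 [ 0.54463807 -0.12877824]
```

```bash
python3 -m inch '[{"slide":[0,0,-0.03],"angular":[0,0,0],"claw":0.2},{"slide":[0,0,-0.08],"angular":[0,0,0],"claw":0.2},{"slide":[0,0,-0.14],"angular":[0,0,0],"claw":0.2},{"slide":[0.02,0,-0.2],"angular":[0,0,0],"claw":0.2},{"slide":[0.06,0,-0.26],"angular":[0,0,0],"claw":0.2},{"slide":[0.12,0,-0.36],"angular":[0,0,0],"claw":0.2},{"slide":[0.16,0,-0.42],"angular":[0,0,0],"claw":0.2},{"slide":[0.16,0,-0.42],"angular":[0,0,0],"claw":0.2}]'
python3 - <<'E'
from h import *
from scipy.optimize import least_squares
s=ctrl.get_state();print(s["joint_positions"])
im=ctrl.get_image("side");w=cloud(im);C=[]
for lo,hi in((.025,.055),(.055,.085)):
    q=w[(np.hypot(w[...,0]-.545,w[...,1]+.1275)<.055)&(w[...,2]>lo)&(w[...,2]<hi)]
    C.append(least_squares(lambda c:np.hypot(q[:,0]-c[0],q[:,1]-c[1])-.042,[.545,-.1275],loss="soft_l1",f_scale=.002).x)
print("pot low/high slices",C)
cv2.imwrite("pics/end.png",cv2.resize(im["color"][120:390,150:420],None,fx=2.2,fy=2.2)[...,::-1])
E
```

```text
time: 18.6
position: [0.5336, -0.1297, 0.2548]
tool_rot: [2.974, -0.149, 0.907]
ft_force: [-0.1, -1.1, 0.7]
grip_width: 0.6
grip_force: 0.0
[ 0.43014812 -0.30169919 -0.15543808  2.15582826 -0.21580548  0.70810089
 -1.28032374]
pot low/high slices [array([ 0.54457451, -0.12875984]), array([ 0.54429987, -0.12882203])]
```

View pics/end.png

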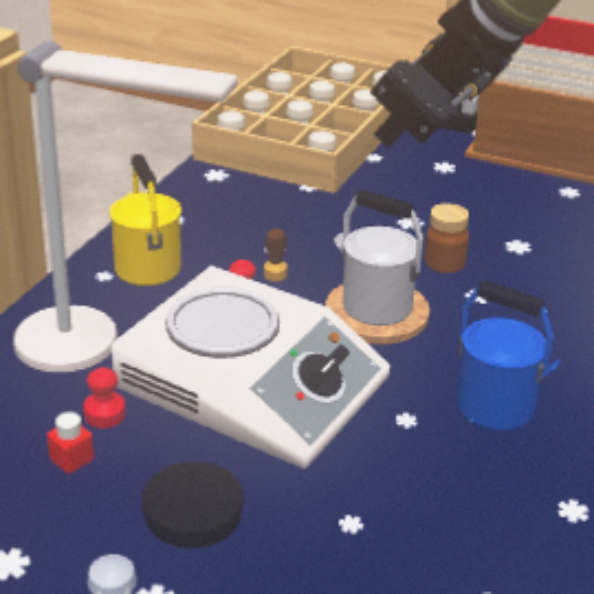

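The pot stands upright on the cork (picture (380,280)), the switch is off, and the bystanders are unmoved. I'll ease joint 2 off its limit and hand in.

```bash
python3 -m inch '[{"slide":[0.05,0,-0.02],"angular":[0,0,0],"claw":0.2},{"slide":[0.1,0,-0.02],"angular":[0,0,0],"claw":0.2},{"slide":[0.15,0,-0.02],"angular":[0,0,0],"claw":0.2},{"slide":[0.15,0,-0.02],"angular":[0,0,0],"claw":0.2},{"slide":[0.15,0,-0.02],"angular":[0,0,0],"claw":0.2}]'
python3 - <<'E'
from h import *
print(ctrl.get_state()["joint_positions"]);print(ctrl.close_job())
E
```

```text
time: 19.15
position: [0.5601, -0.1312, 0.2756]
tool_rot: [2.979, -0.147, 0.898]
ft_force: [-0.3, 1.1, -0.0]
grip_width: 0.597
grip_force: 0.0
[ 0.43345203 -0.2491459  -0.17187827  2.07198569 -0.19230753  0.74303138
 -1.3118541 ]
the job is handed in; nothing more can be done
None
```

I handed the job in at about 19 s: the switch is off and the pot stands upright on the cork, about 2 mm off centre by camera, with no lamp contact or moved bystanders seen; no verdict came back, and joint 2 once read -0.302, just past its -0.300 limit.

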